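Load a birdhouse front into the drilling jig

TASK

Load the undrilled, house-shaped birdhouse front lying on the bench into the plywood drilling jig: swing the jig's wooden latch arm out of the way, slide the board flat into the slot, gable peak first, until it is fully home against the V-shaped stop, then swing the latch arm fully back across the mouth behind it. Leave the other things on the bench where they are.

Things in the scene. Friction and masses are not known exactly. Their poses are not given: they have to be found in the camera images.
- blank: Plain pine birdhouse front, no hole in it, flat on the bench: house outline 110 mm wide, 180 mm long, 15 mm thick, 0.16 kg, too wide to grasp across. Origin: underside, middle of the length. +y points to the gable peak (at y = +90 mm; the 90 degree gable takes the last 55 mm); the straight tail edge is at y = -90 mm.
- jig: Wooden drilling jig fixed to the bench; no floor, the board slides on the bench. Origin: middle of the slot's open mouth, bench level; slot runs along +y. Slot 113 mm wide between side rails (each 24 mm thick, y = 0 to 200 mm). From y = 20 mm lips overhang each side by 12 mm, underside 17, top 26 mm up. At y = 105 to 155 mm a bridge with a steel bush spans the slot, top 52 mm up.
- home (a point): Where the board's origin is when fully home against the V-shaped stop at the slot's far end: on the slot's centre line, 94 mm inside the mouth, bench level; axes as the jig's. The board's tail edge is then 4 mm inside the mouth.
- latch (a joint): Latch arm angle, rad: 0 = shut, straight across the mouth; grows as the arm swings outwards; pi/2 = pointing straight out (jig -y); 2.2 = fully open. The board passes from about 1.6. It stays where it is left. Wooden bar 85 mm long, 16 mm wide, 6 to 22 mm above the bench; shut, its inner face is 1 mm outside the mouth.
- latch_pivot (a point): Pivot of the latch arm, a vertical axis beside the mouth, at jig x = 78 mm, y = -9 mm; the point is 24 mm above the bench.
- latch_peg (a point): Top centre of the upright round wooden peg on the latch arm, 60 mm from the pivot: 16 mm in diameter, from 22 to 54 mm above the bench. It can be pinched from above or pushed.
- drilled: Bystander: a finished front of the same outline with a round 38 mm entrance hole, lying flat to the left of the jig. Origin under its middle.
- driver: Bystander: a screwdriver lying on the bench.
- glue: Bystander: a glue bottle standing, 64 mm in diameter, 170 mm tall.
- tin: Bystander: a steel tin of dowels standing, 84 mm in diameter, 100 mm tall (dowels to 210 mm).
Mind the look-alikes: they are no part of the job. What is shaped like the blank but black or blue is not meant.

How it is judged:
By the outcome, as a careful person would: the job done as asked, in the order asked, and still so for the second after the job is handed in, with the robot touching nothing.
It also fails if it takes over 72 s, if anything falls off the work surface, if the arm or the gripper's body presses on something with over 40 N, if the wrist force passes 120 N, or if a joint passes its speed limit or range.

ROBOT

A 7-joint arm with a two-finger parallel gripper is mounted at the origin on the work surface. World frame = base frame: x ahead of the robot, y to its left, z up, the work surface at z = 0. Lengths are in m, angles in degrees, forces in N, time in s.
With the tool pointing down it reaches from about 0.4 to 0.85 m from the base axis. Payload 4.4 kg.
Tool frame: the origin (TCP) lies at the very end of the fingers, on their centre line; the grasp point (between the pads) lies tcp_to_grasp behind it (tcp_to_grasp is the distance from the TCP to the grasp point, in m); z points along the fingers, y is the line along which they close (so a half turn about z gives the same grasp; the last joint's range is limited). The gripper opens to 94 mm and grips with 3 to 60 N. Pads are 16 mm wide; open, the fingers measure 119 mm over their backs; the gripper's body (75 mm by 177 mm) begins 78 mm behind the grasp point.
Start: joints at [65.73, 36.005, 2.206, 86.941, -1.547, 57.084, -1.146], TCP at [0.228, -0.609, 0.205] pointing down, gripper open.
Joint ranges: [-175.42, 175.42], [-21.48, 121.26], [-71.46, 75.88], [10.55, 141.38], [-63.04, 243.04], [13.31, 113.54], [-168.57, 168.57]. Speed limits (degrees/s): [147.25, 147.25, 180, 180, 180, 180, 180].

INTERFACE

Orientations are given as [roll, pitch, yaw] about the fixed x, y, z axes, in that order (R = Rz(yaw) Ry(pitch) Rx(roll)).
In Python, from cell import * gives the robot as it stands.
- The arm moves only by the tool drive_tool, never from a script. Its argument "increments" is a list of rows, each a list of 3 entries, a list of its own where there are three numbers: the turn, a rotation vector about the tool's x, y, z as a fraction of full scale, then the shift along the tool's x, y, z as a fraction of full scale, then the opening in per cent of the stroke, from 0 (shut) to 100 (fully open). In form: [[[ax, ay, az], [dx, dy, dz], fingers], ...]. A call has 1 to 12 rows; each row shifts and turns the commanded pose from where the row before left it, along the tool's axes as they then stand; what a row does not reach is not made up. Full scale, the value 1, is 0.05 m for a shift and 10 degrees for a turn. A row lasts 1/8 s, in which the tool goes at most 62.5 mm and 10.7 degrees, less where a joint would pass 70% of its speed; a pose out of reach is approached as far as the arm can. A call with a number of a shift or a turn outside -1 to 1 is refused whole. A call with a gripper value outside its range is refused whole. The fingers move at their own pace and stop on an object; "squeeze" is the grip in N (left out, the last holds). Time passes only in rows, so rows that do not move let the fingers close. It gives the time, the measured TCP pose, the force, the opening and the grip force at its end, in the units of the state.
- observe(): the state, without advancing time (a new reading comes with each control period).
- camera(name): name is "scene" or "top"; returns a dict with "frame" (384x512x3 uint8, red, green, blue), "fx", "fy", "cx", "cy" (pixels), "world_from_camera" (4x4, takes a point from camera to world coordinates). Camera axes: x right, y down, z forward; pixel columns grow to the right and rows downward; lengths in m; the calibration is good to about 2 mm. A picture is of the moment at which its call begins. There is no depth.
- close_job(): hands the job in; it is judged then, once.
The state is a dict: "t": time; "q": joint angles; "dq": joint speeds; "joint_efforts": joint torques, N m; "tcp_pos": TCP position; "tool_rot": TCP orientation; "contact_force": force on the tool from outside, world axes, zero at the start; "wrist_torque": the same for the moment, N m; "gripper_width": finger opening in m; "grasp_force": force on a finger pad.
Only numpy, scipy, OpenCV 4.12 (cv2) and the standard library are available. Lean on these libraries where they do the work, as an engineer would, in place of code of your own. Each camera call takes 0.05 s, during which the arm holds its last target. There are 200 camera calls.

## Working session

There is one attempt and no reset: what is moved stays moved. The work goes in short steps, Python scripts to look and compute and a tool call to move; the robot and the scene stay as the last step left them, time stands still between calls to the robot, and variables do not carry over. Pictures are saved under pics/ and viewed, at most 10 in all, crops included, and the job is handed in when it is done.

Besides the shell and the picture viewer there is one more tool, called after "Emit:" as name(argument=value, ...), one argument or row to a line, values as JSON. drive_tool: Moves the arm, as the interface text tells. Shift numbers are shares of 0.05 m and turn numbers shares of 10 degrees, none past 1 either way. Its arguments: {"type":"object","properties":{"increments":{"type":"array","items":{"type":"array"}},"squeeze":{"type":"number"}},"required":["increments"]}

```bash
ls; mkdir -p pics
python3 - <<'E'
from cell import *
import cv2,numpy as np
s=observe();print({k:np.round(v,3).tolist() for k,v in s.items()})
for n in("scene","top"):
    c=camera(n);cv2.imwrite(f"pics/{n}0.png",c["frame"][:,:,::-1]);print(n,c["fx"],c["fy"],c["cx"],c["cy"],np.round(c["world_from_camera"],4).tolist())
E
```

```text
pics
{'t': 0.0, 'q': [65.731, 36.055, 2.203, 86.995, -1.547, 57.084, -1.146], 'dq': [-0.087, 0.024, 0.026, 0.019, -0.045, -0.034, -0.107], 'joint_efforts': [-0.0, -54.973, 1.143, -18.664, -0.052, 0.024, 0.0], 'tcp_pos': [0.227, -0.608, 0.205], 'tool_rot': [-179.896, 0.002, 20.498], 'contact_force': [-0.05, 0.176, 0.464], 'wrist_torque': [-0.035, 0.008, -0.036], 'grasp_force': 0.0, 'gripper_width': 0.094}
scene 359.8780111475647 359.8780111475647 257.9469779011629 191.79314750139434 [[0.8236, 0.4393, -0.3587, 0.8979], [0.5671, -0.6324, 0.5276, -0.3956], [0.005, -0.638, -0.77, 0.8203], [0.0, 0.0, 0.0, 1.0]]
top 412.09379157501996 412.09379157501996 252.51118010145595 193.86621353220528 [[-0.0066, -0.9983, 0.0585, 0.4802], [-0.9997, 0.008, 0.0234, 0.0955], [-0.0238, -0.0583, -0.998, 1.0345], [0.0, 0.0, 0.0, 1.0]]
```

View pics/scene0.png

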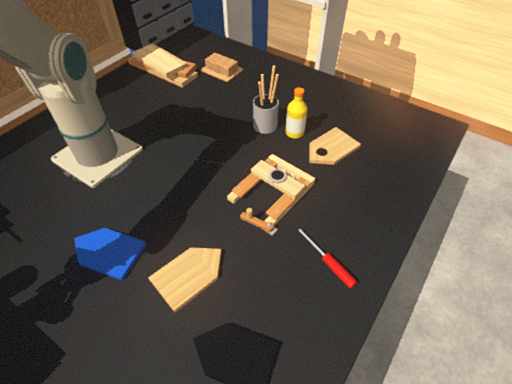

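View pics/top0.png

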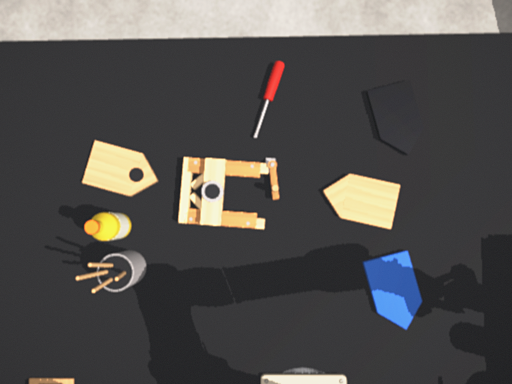

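Top view: the blank is at about (362,200) with its peak at (323,190). The jig's mouth opens to the right at about column 265, and the latch pivot is near (270,162) with the arm lying across the mouth. Next I'll measure.

```bash
cat > h.py <<'E'
from cell import *
import cv2,numpy as np
def pt(c,u,v,z):
    T=c["world_from_camera"];d=T[:3,:3]@[(u-c["cx"])/c["fx"],(v-c["cy"])/c["fy"],1];o=T[:3,3]
    return (o+d*(z-o[2])/d[2])[:2]
def px(c,p):
    T=c["world_from_camera"];q=T[:3,:3].T@(np.array(p)-T[:3,3]);return q[0]/q[2]*c["fx"]+c["cx"],q[1]/q[2]*c["fy"]+c["cy"]
def blank(c,roi):
    """wood-coloured blob in roi (u0,v0,u1,v1) -> polygon corners in world at z=.015"""
    u0,v0,u1,v1=roi;h=cv2.cvtColor(c["frame"],cv2.COLOR_RGB2HSV)
    m=cv2.inRange(h,(8,40,110),(30,255,255));k=np.zeros_like(m);k[v0:v1,u0:u1]=m[v0:v1,u0:u1]
    cs=cv2.findContours(k,cv2.RETR_EXTERNAL,cv2.CHAIN_APPROX_NONE)[0];b=max(cs,key=cv2.contourArea)
    a=cv2.approxPolyDP(b,5,True)[:,0]
    return a,np.array([pt(c,u,v,.015) for u,v in a])
E
python3 - <<'E'
from h import *
c=camera("top");a,w=blank(c,(300,150,420,250));print(a.tolist(),np.round(w,4).tolist())
f=c["frame"][:,:,::-1]
cv2.imwrite("pics/crop1.png",cv2.resize(f[145:240,170:295],None,fx=6,fy=6,interpolation=cv2.INTER_CUBIC))
E
```

```text
[[323, 190], [339, 217], [391, 228], [398, 183], [349, 173]] [[0.5481, -0.0548], [0.4813, -0.0929], [0.4535, -0.2191], [0.5639, -0.2391], [0.5897, -0.1196]]
```

View pics/crop1.png

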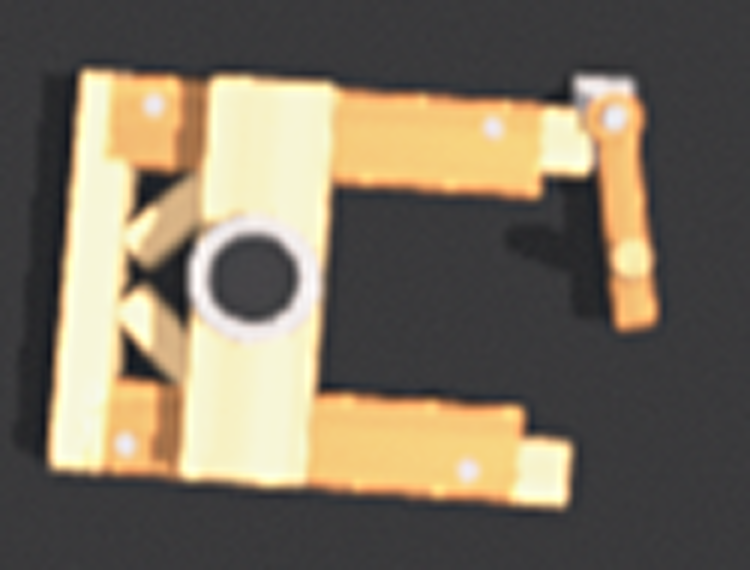

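Run:
```python
from h import *
c=camera("top")
g=lambda x,y,z:pt(c,(x+.5)/6-.5+170,(y+.5)/6-.5+145,z)
iu,il=g(541,198,.026),g(525,407,.026); iu0,il0=g(332,183,.026),g(320,393,.026)
ey=(iu0-iu)+(il0-il);ey/=np.linalg.norm(ey)
print("width",np.linalg.norm(iu-il)); 
bx=g(333,80,.052)-g(308,487,.052);a2=np.arctan2(-bx[0],bx[1]);bx/=np.linalg.norm(bx)
print("y dir from lips",np.degrees(np.arctan2(ey[1],ey[0])),"from bridge",np.degrees(np.arctan2(bx[0],-bx[1])),"lips front",np.degrees(np.arctan2(*( (iu-il)*[1,-1]))))
m=(iu+il+iu0+il0)/4
br=(g(333,80,.052)+g(308,487,.052))/2
rail=(g(592,142,.017)+g(571,474,.017))/2
bush=g(254,279,.052)
print("lipfront mid",(iu+il)/2,"bridge front mid",br,"rail end mid",rail,"bush(130?)",bush)
piv=g(614,117,.024);peg=g(631,257,.054);print("piv",piv,"peg",peg,np.linalg.norm(piv-peg))
a,w=blank(c,(300,150,420,250));peak,l1,t1,t2,r1=w
tm=(t1+t2)/2;d=peak-tm;d2=(l1-t1)+(r1-t2)
print("blank",np.linalg.norm(d),np.degrees(np.arctan2(d[1],d[0])),np.degrees(np.arctan2(d2[1],d2[0])),"tail",tm,"origin",(peak+tm)/2)
```

```text
width 0.08575529045824189
y dir from lips 85.52823905627436 from bridge 86.34244934661514 lips front 85.2001031142605
lipfront mid [0.53650933 0.10467147] bridge front mid [0.54360918 0.18913482] rail end mid [0.53474129 0.08478503] bush(130?) [0.5452449  0.21575839]
piv [0.61257    0.07085593] peg [0.55263776 0.06536559] 0.06018319645661912
blank 0.17864158784203926 77.25426168865104 77.69838737767098 tail [ 0.50870429 -0.22907446] origin [ 0.52841068 -0.14195464]
```

Emit:
drive_tool(
  increments=[
    [[0, 0, 0.78], [0, 0, 0], 40],
    [[0, 0, 0.78], [0, 0, 0], 40],
    [[0, 0, 0], [0.425, -0.713, 0], 40],
    [[0, 0, 0], [0.425, -0.713, 0], 40],
    [[0, 0, 0], [0.425, -0.713, 0], 40],
    [[0, 0, 0], [0.425, -0.713, 0], 40],
    [[0, 0, 0], [0.425, -0.713, 0], 40],
    [[0, 0, 0], [0.425, -0.713, 0], 40],
    [[0, 0, 0], [0.425, -0.713, 0], 40],
    [[0, 0, 0], [0.425, -0.713, 0], 40],
    [[0, 0, 0], [0.425, -0.713, 0], 40],
    [[0, 0, 0], [0.425, -0.713, 0], 40],
  ],
)

```text
t: 1.7
tcp_pos: [0.4095, -0.2343, 0.2055]
tool_rot: [180.0, -0.0, 4.9]
contact_force: [0.5, -0.1, -0.4]
gripper_width: 0.0374
grasp_force: 0.0
```

Emit:
drive_tool(
  increments=[
    [[0, 0, 0], [0.425, -0.713, 0], 40],
    [[0, 0, 0], [0.425, -0.713, 0], 40],
    [[0, 0, 0], [0.425, -0.713, 0], 40],
    [[0, 0, 0], [0.425, -0.713, 0], 40],
    [[0, 0, 0], [0.425, -0.713, 0], 40],
    [[0, 0, 0], [0.425, -0.713, 0], 40],
    [[0, 0, 0], [0.425, -0.713, 0], 40],
    [[0, 0, 0], [0.425, -0.713, 0], 40],
    [[0, 0, 0], [0, 0, 0.7], 40],
    [[0, 0, 0], [0, 0, 0.7], 40],
    [[0, 0, 0], [0, 0, 0.6], 40],
    [[0, 0, 0], [0, 0, 0], 40],
  ],
)

```text
t: 3.2
tcp_pos: [0.552, 0.063, 0.1036]
tool_rot: [180.0, 0.3, 4.9]
contact_force: [-0.2, 0.2, 0.0]
gripper_width: 0.0374
grasp_force: 0.0
```

```bash
cat >> h.py <<'E'
M=np.array([.535,.0852]);PHI=np.radians(85.4)
EY=np.array([np.cos(PHI),np.sin(PHI)]);EX=np.array([EY[1],-EY[0]])
def st():
    s=observe();p=np.array(s["tcp_pos"]);d=p[:2]-M
    print("t %.2f"%s["t"],"tcp",np.round(p,4),"rot",np.round(s["tool_rot"],1),"jig",np.round([d@EX,d@EY],4),"F",np.round(s["contact_force"],1),"w %.4f"%s["gripper_width"],"q7 %.0f"%s["q"][6]);return s
def snap(n,cam,roi,k):
    c=camera(cam);u0,v0,u1,v1=roi;cv2.imwrite(f"pics/{n}.png",cv2.resize(np.ascontiguousarray(c["frame"][v0:v1,u0:u1,::-1]),None,fx=k,fy=k,interpolation=cv2.INTER_CUBIC));return c
E
python3 - <<'E'
from h import *
st();c=snap("s2","scene",(200,140,360,260),5)
for p in [(.5526,.0654,.054),(.6126,.0709,.024)]:print(px(c,p),px(camera("top"),p))
E
```

```text
t 3.20 tcp [0.552  0.063  0.1036] rot [180.    0.3   4.9] jig [ 0.0188 -0.0208] F [-0.2  0.2  0. ] w 0.0374 q7 -92
(np.float64(247.8921515774238), np.float64(208.9781184201351)) (np.float64(274.73570289475435), np.float64(187.43258978051003))
(np.float64(267.54451382727535), np.float64(224.6237736836936)) (np.float64(271.8986597251231), np.float64(164.07140751543352))
```

View pics/s2.png

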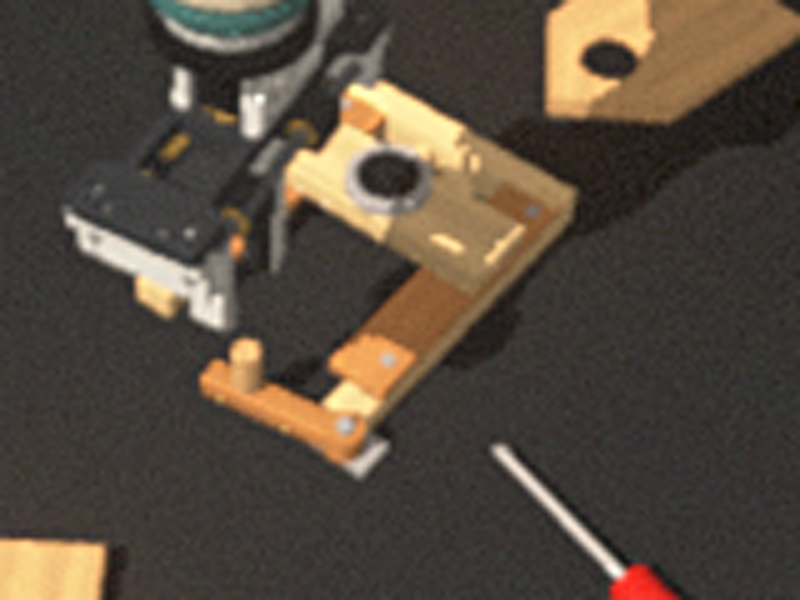

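Emit:
drive_tool(
  increments=[
    [[0, 0, 0], [0, -0.05, 0.49], 40],
    [[0, 0, 0], [0, 0, 0.49], 40],
    [[0, 0, 0], [0, 0, 0.49], 40],
    [[0, 0, 0], [0, 0, 0], 26],
    [[0, 0, 0], [0, 0, 0], 26],
    [[0, 0, -0.8], [0.012, 0.167, 0], 26],
    [[0, 0, -0.8], [0.012, 0.167, 0], 26],
    [[0, 0, -0.8], [0.012, 0.167, 0], 26],
    [[0, 0, -0.8], [0.012, 0.167, 0], 26],
    [[0, 0, 0], [0, 0, 0], 26],
  ],
)

```text
t: 4.6
tcp_pos: [0.5669, 0.034, 0.0334]
tool_rot: [179.9, -0.1, 36.7]
contact_force: [-0.8, 0.8, 0.4]
gripper_width: 0.0243
grasp_force: 0.0
```

```bash
cat >> h.py <<'E'
def arc():
    s=st();d=np.array(s["tcp_pos"])[:2]-M;r=np.array([d@EX-.078,d@EY+.009]);print("radius %.4f theta %.1f yaw-jig %.1f"%(np.hypot(*r),np.degrees(np.arctan2(-r[1],-r[0])),s["tool_rot"][2]+4.6))
E
python3 -c "
from h import *
arc()"
```

```text
t 4.60 tcp [0.5669 0.034  0.0334] rot [ 1.799e+02 -1.000e-01  3.670e+01] jig [ 0.036  -0.0485] F [-0.8  0.8  0.4] w 0.0243 q7 -69
radius 0.0577 theta 43.2 yaw-jig 41.3
```

Emit:
drive_tool(
  increments=[
    [[0, 0, -0.8], [0.008, 0.167, 0], 26],
    [[0, 0, -0.8], [0.008, 0.167, 0], 26],
    [[0, 0, -0.8], [0.008, 0.167, 0], 26],
    [[0, 0, -0.8], [0.01, 0.167, 0], 26],
    [[0, 0, -0.8], [0.01, 0.167, 0], 26],
    [[0, 0, -0.8], [0.012, 0.167, 0], 26],
    [[0, 0, -0.8], [0.012, 0.167, 0], 26],
    [[0, 0, -0.8], [0.012, 0.167, 0], 26],
    [[0, 0, -0.8], [0.012, 0.167, 0], 26],
    [[0, 0, 0], [0, 0, 0], 26],
  ],
)

```text
t: 5.85
tcp_pos: [0.6331, 0.0139, 0.0325]
tool_rot: [179.9, 0.0, 108.7]
contact_force: [-1.1, -0.1, 0.5]
gripper_width: 0.0242
grasp_force: 0.0
```

```bash
python3 -c "
from h import *
arc()"
```

```text
t 5.85 tcp [0.6331 0.0139 0.0325] rot [179.9   0.  108.7] jig [ 0.1035 -0.0632] F [-1.1 -0.1  0.5] w 0.0242 q7 -12
radius 0.0599 theta 115.2 yaw-jig 113.3
```

Emit:
drive_tool(
  increments=[
    [[0, 0, 0], [0, 0, 0], 45],
    [[0, 0, 0], [0, 0, 0], 45],
    [[0, 0, 0], [0, 0, -0.7], 45],
    [[0, 0, 0], [0, 0, -0.7], 45],
    [[0, 0, 0.78], [0, 0, 0], 0],
    [[0, 0, 0.78], [0, 0, 0], 0],
    [[0, 0, 0.77], [0, 0, 0], 0],
    [[0, 0, 0], [-0.75, 0, 0], 0],
    [[0, 0, 0], [-0.75, 0, 0], 0],
    [[0, 0, 0], [-0.75, 0, 0], 0],
    [[0, 0, 0], [-0.75, 0, 0], 0],
    [[0, 0, 0], [0, 0, 0], 0],
  ],
)

```text
t: 7.35
tcp_pos: [0.6201, -0.1409, 0.1017]
tool_rot: [-180.0, 0.2, 85.2]
contact_force: [0.5, -0.2, -0.7]
gripper_width: 0.0004
grasp_force: 0.0
```

Run:
```python
from h import *
st();c=snap("s3","top",(170,130,420,260),3)
```

```text
t 7.35 tcp [ 0.6201 -0.1409  0.1017] rot [-180.     0.2   85.2] jig [ 0.1029 -0.2185] F [ 0.5 -0.2 -0.7] w 0.0004 q7 -15
```

View pics/s3.png

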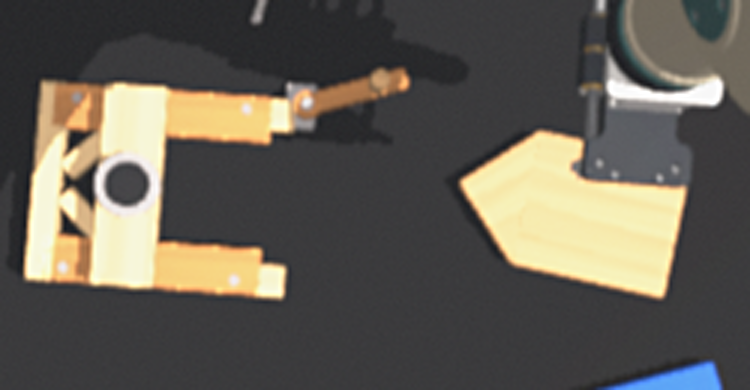

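Emit:
drive_tool(
  increments=[
    [[0, 0, 0], [0.12, 0, 0.6], 0],
    [[0, 0, 0], [0, 0, 0.6], 0],
    [[0, 0, 0], [0, 0, 0.6], 0],
    [[0, 0, 0], [0, -0.2, 0.05], 0],
    [[0, 0, 0], [0, -0.1, 0], 0],
    [[0, 0, 0], [0, -0.08, 0], 0],
    [[0, 0, 0], [0, -0.08, 0], 0],
    [[0, 0, 0], [0, -0.08, 0], 0],
    [[0, 0, 0], [0, -0.08, 0], 0],
    [[0, 0, 0], [0, -0.08, 0], 0],
    [[0, 0, 0], [0, 0, 0], 0],
  ],
)

```text
t: 8.78
tcp_pos: [0.5871, -0.1271, 0.0099]
tool_rot: [179.9, -0.0, 85.6]
contact_force: [1.7, 0.3, 4.2]
gripper_width: 0.0003
grasp_force: 1.7
```

Run:
```python
from h import *
st();c=snap("s4","top",(290,130,420,260),4)
```

```text
t 8.78 tcp [ 0.5871 -0.1271  0.0099] rot [179.9  -0.   85.6] jig [ 0.0689 -0.2074] F [1.7 0.3 4.2] w 0.0003 q7 -20
```

View pics/s4.png

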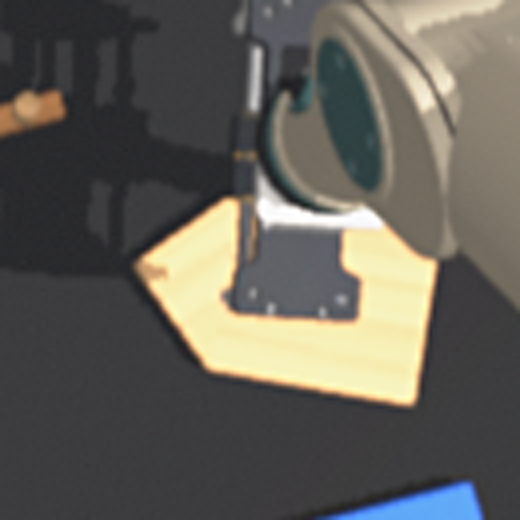

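```bash
cat >> h.py <<'E'
def jig(w): d=np.asarray(w)-M; return np.array([d@EX,d@EY])
def board(c,pts,off,k):
    P={n:jig(pt(c,(x+.5)/k-.5+off[0],(y+.5)/k-.5+off[1],.015)) for n,(x,y) in pts.items()}
    for n,p in P.items(): print(n,np.round(p,4))
    if "ls" in P and "lt" in P: d=P["ls"]-P["lt"];print("side yaw err deg (+ = left)",np.degrees(np.arctan2(-d[0],d[1])))
    if "rt" in P and "lt" in P: d=P["rt"]-P["lt"];print("tail yaw err",np.degrees(np.arctan2(d[1],d[0])),"len",np.hypot(*d))
E
python3 - <<'E'
from h import *
board(camera("top"),dict(peak=(134,266),ls=(208,370),lt=(414,404),rt=(437,262)),(290,130),4)
E
```

```text
peak [ 0.0092 -0.1398]
ls [-0.0513 -0.189 ]
lt [-0.0628 -0.3153]
rt [ 0.0251 -0.3246]
side yaw err deg (+ = left) -5.182446849527236
tail yaw err -6.039987259194095 len 0.08836813091469052
```

Emit:
drive_tool(
  increments=[
    [[0, 0, 0], [0, 0.4, 0], 0],
    [[0, 0, 0], [0, 0, -0.7], 0],
    [[0, 0, 0], [0, 0, -0.7], 70],
    [[0, 0, 0], [-0.72, -0.45, 0], 70],
    [[0, 0, 0], [-0.72, -0.45, 0], 70],
    [[0, 0, 0], [-0.71, -0.45, 0], 70],
    [[0, 0, 0], [-0.71, -0.43, 0], 70],
    [[0, 0, 0], [0, 0, 0], 70],
  ],
)

```text
t: 9.88
tcp_pos: [0.5023, -0.2687, 0.0784]
tool_rot: [-179.7, 0.1, 85.2]
contact_force: [0.1, -0.4, 0.5]
gripper_width: 0.0569
grasp_force: 0.0
```

Run:
```python
from h import *
st();c=snap("s5","top",(290,130,420,260),4);a,w=blank(c,(300,150,420,250));print(a.tolist(),[np.round(jig(p),4).tolist() for p in w])
```

```text
t 9.88 tcp [ 0.5023 -0.2687  0.0784] rot [-1.797e+02  1.000e-01  8.520e+01] jig [-0.0042 -0.3554] F [ 0.1 -0.4  0.5] w 0.0569 q7 -5
[[324, 195], [341, 221], [393, 231], [399, 185], [348, 178]] [[0.0121, -0.1418], [-0.0487, -0.1873], [-0.0637, -0.3151], [0.05, -0.3236], [0.0584, -0.198]]
```

Emit:
drive_tool(
  increments=[
    [[0, 0, 0], [0, 0.08, 0.45], 70],
    [[0, 0, 0], [0, 0, 0.45], 70],
    [[0, 0, 0], [0, 0, 0.45], 70],
    [[0, 0, 0], [0.2, 0, 0], 70],
    [[0, 0, 0], [0.12, 0, 0], 70],
    [[0, 0, 0], [0.12, 0, 0], 70],
    [[0, 0, 0], [0.12, 0, 0], 70],
    [[0, 0, 0], [0.12, 0, 0], 70],
    [[0, 0, 0], [0.12, 0, 0], 70],
    [[0, 0, 0], [0.12, 0, 0], 70],
    [[0, 0, 0], [0.12, 0, 0], 70],
    [[0, 0, 0], [0, 0, 0], 70],
  ],
)

```text
t: 11.42
tcp_pos: [0.5147, -0.2118, 0.0118]
tool_rot: [-180.0, -0.1, 85.7]
contact_force: [-0.9, 0.2, 0.4]
gripper_width: 0.0656
grasp_force: 0.0
```

Run:
```python
from h import *
st();c=snap("s6","top",(260,130,420,260),4);a,w=blank(c,(285,150,420,250));print(a.tolist(),[np.round(jig(p),4).tolist() for p in w])
```

```text
t 11.43 tcp [ 0.5147 -0.2118  0.0118] rot [-1.80e+02 -1.00e-01  8.57e+01] jig [ 0.0036 -0.2977] F [-0.9  0.2  0.4] w 0.0656 q7 -13
[[310, 202], [330, 226], [383, 229], [384, 185], [333, 182]] [[-0.0076, -0.1085], [-0.0629, -0.1613], [-0.0607, -0.2906], [0.0474, -0.2871], [0.0459, -0.1618]]
```

View pics/s6.png

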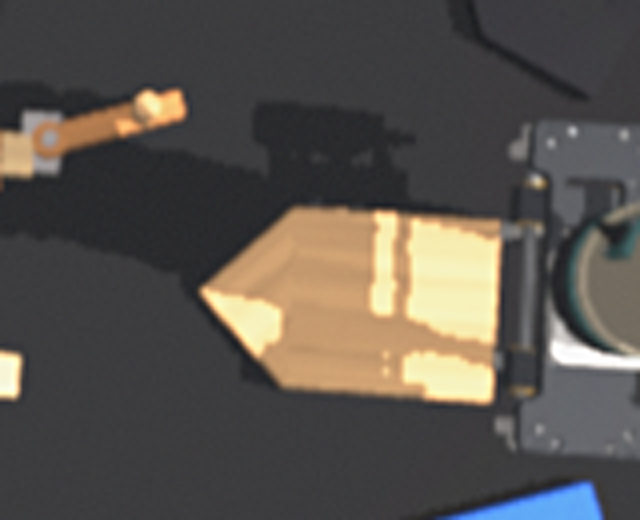

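Emit:
drive_tool(
  increments=[
    [[0, 0, 0], [0.1, 0.008, 0], 70],
    [[0, 0, 0], [0.16, 0.013, 0], 70],
    [[0, 0, 0], [0.16, 0.013, 0], 70],
    [[0, 0, 0], [0.16, 0.013, 0], 70],
    [[0, 0, 0], [0.16, 0.013, 0], 70],
    [[0, 0, 0], [0.16, 0.013, 0], 70],
    [[0, 0, 0], [0.16, 0.013, 0], 70],
    [[0, 0, 0], [0.16, 0.013, 0], 70],
    [[0, 0, 0], [0.16, 0.013, 0], 70],
    [[0, 0, 0], [0.16, 0.013, 0], 70],
    [[0, 0, 0], [0.16, 0.013, 0], 70],
    [[0, 0, 0], [0, 0, 0], 70],
  ],
)

```text
t: 12.98
tcp_pos: [0.5285, -0.1277, 0.0121]
tool_rot: [180.0, -0.0, 85.7]
contact_force: [0.5, 0.2, -0.1]
gripper_width: 0.0659
grasp_force: 0.0
```

Run:
```python
from h import *
st();c=snap("s7","top",(170,140,370,250),4);a,w=blank(c,(268,176,420,250));print(a.tolist(),[np.round(jig(p),4).tolist() for p in w])
```

```text
t 12.97 tcp [ 0.5285 -0.1277  0.0121] rot [180.   -0.   85.7] jig [ 0.0106 -0.2127] F [ 0.5  0.2 -0.1] w 0.0659 q7 -21
[[276, 196], [296, 221], [348, 224], [347, 179], [299, 176]] [[0.0011, -0.0239], [-0.0568, -0.0773], [-0.0548, -0.2048], [0.0557, -0.1957], [0.0548, -0.0772]]
```

View pics/s7.png

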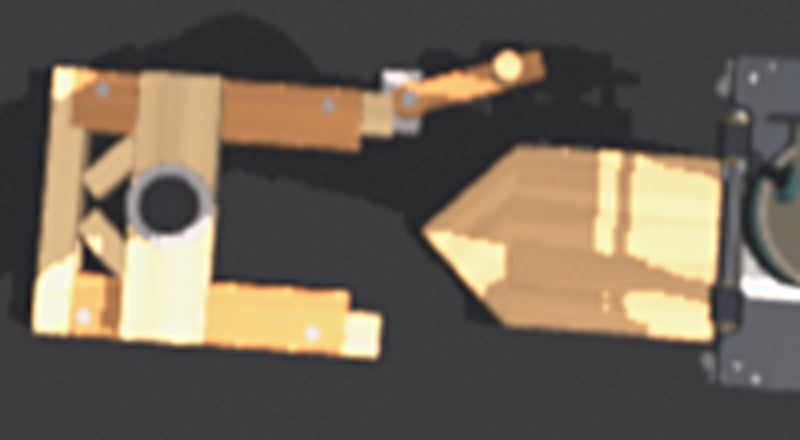

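Emit:
drive_tool(
  increments=[
    [[0, 0, 0], [0.13, 0, 0], 70],
    [[0, 0, 0], [0.13, 0, 0], 70],
    [[0, 0, 0], [0.13, 0, 0], 70],
    [[0, 0, 0], [0.13, 0, 0], 70],
    [[0, 0, 0], [0.13, 0, 0], 70],
    [[0, 0, 0], [0.13, 0, 0], 70],
    [[0, 0, 0], [0.13, 0, 0], 70],
    [[0, 0, 0], [0.13, 0, 0], 70],
    [[0, 0, 0], [0.13, 0, 0], 70],
    [[0, 0, 0], [0.13, 0, 0], 70],
    [[0, 0, 0], [0.13, 0, 0], 70],
    [[0, 0, 0], [0, 0, 0], 70],
  ],
)

```text
t: 14.52
tcp_pos: [0.5339, -0.0565, 0.0121]
tool_rot: [180.0, -0.0, 85.7]
contact_force: [0.3, 0.3, -0.1]
gripper_width: 0.0658
grasp_force: 0.0
```

Run:
```python
from h import *
st();c=snap("s8","top",(170,140,370,250),4)
```

```text
t 14.53 tcp [ 0.5339 -0.0565  0.0121] rot [180.   -0.   85.7] jig [ 0.0103 -0.1414] F [ 0.3  0.3 -0.1] w 0.0658 q7 -28
```

View pics/s8.png

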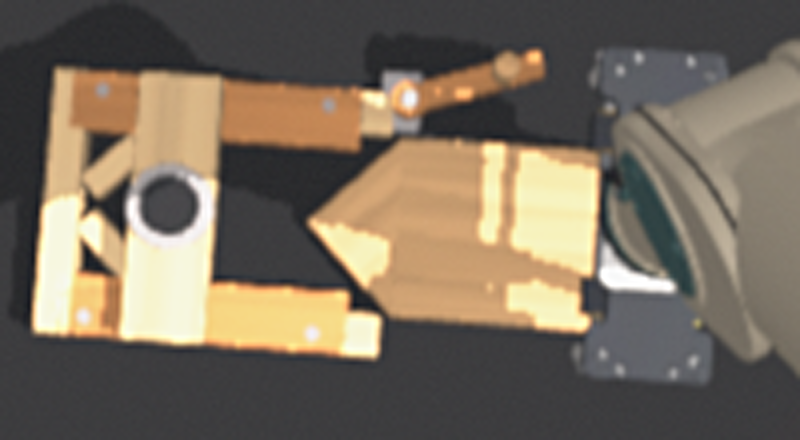

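Emit:
drive_tool(
  increments=[
    [[0, 0, 0], [0.05, 0.008, 0], 70],
    [[0, 0, 0], [0.05, 0.008, 0], 70],
    [[0, 0, 0], [0.06, 0.008, 0], 70],
    [[0, 0, 0], [0.06, 0.004, 0], 70],
    [[0, 0, 0], [0.08, 0, 0], 70],
    [[0, 0, 0], [0.08, 0, 0], 70],
    [[0, 0, 0], [0, 0, 0], 70],
  ],
)

```text
t: 15.45
tcp_pos: [0.5367, -0.0378, 0.012]
tool_rot: [180.0, -0.0, 85.7]
contact_force: [0.5, 0.3, -0.1]
gripper_width: 0.0656
grasp_force: 0.0
```

Emit:
drive_tool(
  increments=[
    [[0, 0, 0], [0.1, 0, 0], 70],
    [[0, 0, 0], [0.1, 0, 0], 70],
    [[0, 0, 0], [0.1, 0, 0], 70],
    [[0, 0, 0], [0.1, 0, 0], 70],
    [[0, 0, 0], [0.1, 0, 0], 70],
    [[0, 0, 0], [0.1, 0, 0], 70],
    [[0, 0, 0], [0, 0, 0], 70],
  ],
)

```text
t: 16.32
tcp_pos: [0.539, -0.0079, 0.012]
tool_rot: [180.0, -0.0, 85.6]
contact_force: [-0.1, 0.5, -0.8]
gripper_width: 0.0659
grasp_force: 0.0
```

Run:
```python
from h import *
st();c=camera("top");a,w=blank(c,(267,176,420,250));print(a.tolist(),[np.round(jig(p),4).tolist() for p in w])
```

```text
t 16.32 tcp [ 0.539  -0.0079  0.012 ] rot [180.   -0.   85.6] jig [ 0.0115 -0.0925] F [-0.1  0.5 -0.8] w 0.0659 q7 -32
[[295, 176], [315, 214], [355, 249], [370, 249], [389, 222], [419, 211], [371, 176], [307, 176], [316, 191], [304, 176]] [[0.054, -0.0673], [-0.0362, -0.1227], [-0.1144, -0.2255], [-0.1117, -0.2618], [-0.0425, -0.3042], [-0.0103, -0.3755], [0.0674, -0.254], [0.0562, -0.0969], [0.0206, -0.1215], [0.0556, -0.0895]]
```

Emit:
drive_tool(
  increments=[
    [[0, 0, 0], [-0.06, 0, 0], 55],
    [[0, 0, 0], [0, -0.22, 0], 55],
    [[0, 0, 0], [0.1, 0, 0], 55],
    [[0, 0, 0], [0.14, 0, 0], 55],
    [[0, 0, 0], [0.14, 0, 0], 55],
    [[0, 0, 0], [0.14, 0, 0], 55],
    [[0, 0, 0], [0.14, 0, 0], 55],
    [[0, 0, 0], [0.14, 0, 0], 55],
    [[0, 0, 0], [0.14, 0, 0], 55],
    [[0, 0, 0], [0.14, 0, 0], 55],
    [[0, 0, 0], [0.14, 0, 0], 55],
    [[0, 0, 0], [0.14, 0, 0], 55],
  ],
)

```text
t: 17.88
tcp_pos: [0.5327, 0.0572, 0.0119]
tool_rot: [-180.0, 0.0, 85.6]
contact_force: [-2.4, -1.6, 1.1]
gripper_width: 0.0514
grasp_force: 1.4
```

```bash
python3 -c "
from h import *
st()"
```

```text
t 17.88 tcp [0.5327 0.0572 0.0119] rot [-180.     0.    85.6] jig [-0.0001 -0.0281] F [-2.4 -1.6  1.1] w 0.0514 q7 -38
```

Now the last ~24 mm, slowly, until contact with the V stop.

Emit:
drive_tool(
  increments=[
    [[0, 0, 0], [0.08, 0, 0], 55],
    [[0, 0, 0], [0.08, 0, 0], 55],
    [[0, 0, 0], [0.08, 0, 0], 55],
    [[0, 0, 0], [0.05, 0, 0], 55],
    [[0, 0, 0], [0.05, 0, 0], 55],
    [[0, 0, 0], [0.03, 0, 0], 55],
    [[0, 0, 0], [0.03, 0, 0], 55],
  ],
)

```text
t: 18.75
tcp_pos: [0.5349, 0.0772, 0.0121]
tool_rot: [180.0, -0.0, 85.6]
contact_force: [-0.8, -0.4, -1.1]
gripper_width: 0.0518
grasp_force: 0.5
```

```bash
python3 -c "
from h import *
st()"
```

```text
t 18.75 tcp [0.5349 0.0772 0.0121] rot [180.   -0.   85.6] jig [ 0.0005 -0.008 ] F [-0.8 -0.4 -1.1] w 0.0518 q7 -40
```

Emit:
drive_tool(
  increments=[
    [[0, 0, 0], [0.03, 0, 0], 55],
    [[0, 0, 0], [0.03, 0, 0], 55],
    [[0, 0, 0], [0.03, 0, 0], 55],
    [[0, 0, 0], [0, 0, 0], 55],
  ],
)

```text
t: 19.25
tcp_pos: [0.5347, 0.08, 0.012]
tool_rot: [-180.0, 0.1, 85.5]
contact_force: [-0.8, -4.4, 1.9]
gripper_width: 0.0514
grasp_force: 2.3
```

Emit:
drive_tool(
  increments=[
    [[0, 0, 0], [0.03, 0, 0], 55],
    [[0, 0, 0], [0.03, 0, 0], 55],
    [[0, 0, 0], [0, 0, 0], 55],
  ],
)

```text
t: 19.62
tcp_pos: [0.5347, 0.0802, 0.012]
tool_rot: [-179.9, 0.3, 85.5]
contact_force: [-1.2, -8.9, 2.8]
gripper_width: 0.0518
grasp_force: 4.7
```

Emit:
drive_tool(
  increments=[
    [[0, 0, 0], [0.05, 0, 0], 55],
    [[0, 0, 0], [0.05, 0, 0], 55],
    [[0, 0, 0], [0.05, 0, 0], 55],
    [[0, 0, 0], [0, 0, 0], 55],
  ],
)

```text
t: 20.12
tcp_pos: [0.534, 0.0814, 0.0119]
tool_rot: [-179.8, 0.8, 85.3]
contact_force: [-1.3, -19.0, 6.7]
gripper_width: 0.052
grasp_force: 9.6
```

```bash
python3 -c "
from h import *
st()"
```

```text
t 20.12 tcp [0.534  0.0814 0.0119] rot [-179.8    0.8   85.3] jig [-0.0007 -0.0039] F [ -1.3 -19.    6.7] w 0.0520 q7 -41
```

Emit:
drive_tool(
  increments=[
    [[0, 0, 0], [-0.2, 0, 0], 55],
    [[0, 0, 0], [-0.4, 0, 0], 55],
    [[0, 0, 0], [-0.5, 0, 0], 55],
    [[0, 0, 0], [-0.3, 0, -0.4], 55],
    [[0, 0, 0], [0, 0, -0.7], 40],
    [[0, 0, 0], [0, 0, -0.7], 40],
    [[0, 0, 0], [-0.6, 0.6, 0], 40],
    [[0, 0, 0], [-0.6, 0.6, 0], 40],
    [[0, 0, 0], [0, 0.5, 0], 40],
    [[0, 0, 0], [0, 0, 0], 40],
  ],
)

```text
t: 21.38
tcp_pos: [0.6126, -0.0431, 0.1021]
tool_rot: [179.8, -0.2, 85.6]
contact_force: [-0.4, 0.1, -0.8]
gripper_width: 0.0376
grasp_force: 0.0
```

Run:
```python
from h import *
st();c=snap("s9","top",(170,140,370,250),4)
print([np.round(px(c,(*(M+x*EX+y*EY),z)),1) for x,y,z in [(0,.004,.015),(.0995,-.065,.054),(.078,-.009,.024)]])
```

```text
t 21.38 tcp [ 0.6126 -0.0431  0.1021] rot [179.8  -0.2  85.6] jig [ 0.0877 -0.1217] F [-0.4  0.1 -0.8] w 0.0376 q7 -22
[array([264.7, 195.6]), array([296.6, 155.4]), array([272.3, 164.3])]
```

View pics/s9.png

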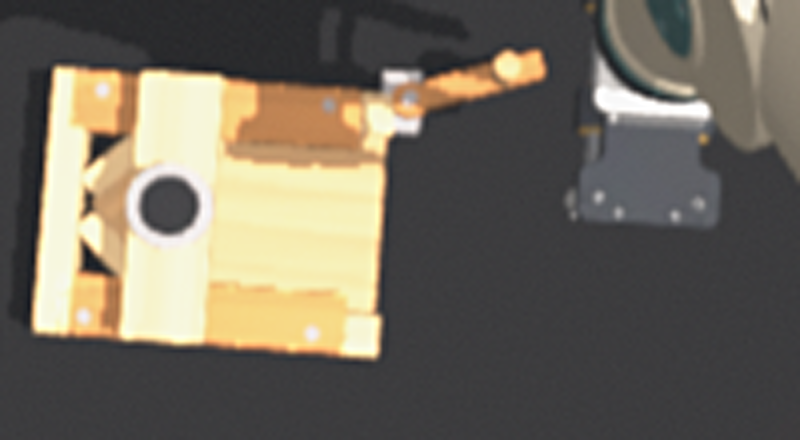

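Emit:
drive_tool(
  increments=[
    [[0, 0, 0], [0.56, 0.09, 0], 40],
    [[0, 0, 0], [0.56, 0.1, 0], 40],
    [[0, 0, -0.9], [0, 0, 0], 40],
    [[0, 0, -0.88], [0, 0, 0], 40],
    [[0, 0, 0], [0, 0, 0.3], 40],
    [[0, 0, 0], [0, 0, 0], 40],
  ],
)

```text
t: 22.18
tcp_pos: [0.6223, 0.011, 0.0853]
tool_rot: [-179.8, -0.0, 103.3]
contact_force: [0.2, -0.2, -0.1]
gripper_width: 0.0377
grasp_force: 0.0
```

```bash
python3 -c "
from h import *
arc()"
```

```text
t 22.18 tcp [0.6223 0.011  0.0853] rot [-179.8   -0.   103.3] jig [ 0.0929 -0.067 ] F [ 0.2 -0.2 -0.1] w 0.0377 q7 -13
radius 0.0599 theta 104.5 yaw-jig 107.9
```

Emit:
drive_tool(
  increments=[
    [[0, 0, 0], [0, 0.08, 0.35], 40],
    [[0, 0, 0], [0, 0, 0.35], 40],
    [[0, 0, 0], [0, 0, 0.36], 40],
    [[0, 0, 0], [0, 0, 0], 26],
    [[0, 0, 0], [0, 0, 0], 26],
    [[0, 0, 0.8], [0.012, -0.167, 0], 26],
    [[0, 0, 0.8], [0.012, -0.167, 0], 26],
    [[0, 0, 0.8], [0.012, -0.167, 0], 26],
    [[0, 0, 0.8], [0.012, -0.167, 0], 26],
    [[0, 0, 0.8], [0.012, -0.167, 0], 26],
    [[0, 0, 0.8], [0.012, -0.167, 0], 26],
    [[0, 0, 0], [0, 0, 0], 26],
  ],
)

```text
t: 23.68
tcp_pos: [0.5804, 0.0212, 0.0349]
tool_rot: [179.9, -0.0, 55.5]
contact_force: [-0.5, 0.2, -0.3]
gripper_width: 0.0243
grasp_force: 0.0
```

```bash
python3 -c "
from h import *
arc()"
```

```text
t 23.68 tcp [0.5804 0.0212 0.0349] rot [179.9  -0.   55.5] jig [ 0.0504 -0.0601] F [-0.5  0.2 -0.3] w 0.0243 q7 -53
radius 0.0581 theta 61.6 yaw-jig 60.1
```

Emit:
drive_tool(
  increments=[
    [[0, 0, 0.8], [0.006, -0.167, 0], 26],
    [[0, 0, 0.8], [0.006, -0.167, 0], 26],
    [[0, 0, 0.8], [0.008, -0.167, 0], 26],
    [[0, 0, 0.8], [0.01, -0.167, 0], 26],
    [[0, 0, 0.8], [0.01, -0.167, 0], 26],
    [[0, 0, 0.8], [0.01, -0.167, 0], 26],
    [[0, 0, 0.8], [0.01, -0.167, 0], 26],
    [[0, 0, 0], [0, 0, 0], 26],
  ],
)

```text
t: 24.68
tcp_pos: [0.5538, 0.0711, 0.0343]
tool_rot: [-180.0, -0.0, -0.3]
contact_force: [-0.6, -1.2, 0.6]
gripper_width: 0.0245
grasp_force: 0.0
```

```bash
python3 -c "
from h import *
arc()"
```

```text
t 24.68 tcp [0.5538 0.0711 0.0343] rot [-180.    -0.    -0.3] jig [ 0.0199 -0.0126] F [-0.6 -1.2  0.6] w 0.0245 q7 -95
radius 0.0582 theta 3.5 yaw-jig 4.3
```

Emit:
drive_tool(
  increments=[
    [[0, 0, 0.4], [0, -0.06, 0], 26],
    [[0, 0, 0], [0, -0.05, 0], 26],
    [[0, 0, 0], [0, -0.05, 0], 26],
    [[0, 0, 0], [0, 0, 0], 26],
  ],
)

```text
t: 25.18
tcp_pos: [0.5539, 0.0782, 0.034]
tool_rot: [-180.0, -0.0, -4.5]
contact_force: [0.2, 0.7, 1.0]
gripper_width: 0.0248
grasp_force: 0.0
```

```bash
python3 -c "
from h import *
arc()"
```

```text
t 25.18 tcp [0.5539 0.0782 0.034 ] rot [-180.    -0.    -4.5] jig [ 0.0194 -0.0054] F [0.2 0.7 1. ] w 0.0248 q7 -98
radius 0.0587 theta -3.5 yaw-jig 0.1
```

Emit:
drive_tool(
  increments=[
    [[0, 0, 0], [0, -0.05, 0], 26],
    [[0, 0, 0], [0, -0.05, 0], 26],
    [[0, 0, 0], [0, -0.05, 0], 26],
    [[0, 0, 0], [0, 0, 0], 26],
  ],
)

```text
t: 25.68
tcp_pos: [0.5539, 0.0805, 0.0339]
tool_rot: [179.7, 0.0, -4.7]
contact_force: [-0.7, -10.5, 1.8]
gripper_width: 0.0243
grasp_force: 4.9
```

Emit:
drive_tool(
  increments=[
    [[0, 0, 0], [0, 0.1, 0], 30],
    [[0, 0, 0], [0, 0.05, 0], 42],
    [[0, 0, 0], [0, 0, 0], 42],
    [[0, 0, 0], [0, 0, -0.6], 42],
    [[0, 0, 0], [0, 0, -0.8], 42],
    [[0, 0, 0], [0, 0, -0.8], 42],
    [[0, 0, 0], [-1, 0, 0], 42],
    [[0, 0, 0], [-1, 0, 0], 42],
    [[0, 0, 0], [0, 0, 0], 42],
  ],
)

```text
t: 26.8
tcp_pos: [0.4496, 0.0868, 0.1441]
tool_rot: [-180.0, 0.2, -4.5]
contact_force: [1.3, 0.4, 0.9]
gripper_width: 0.0393
grasp_force: 0.0
```

Run:
```python
from h import *
st();c=camera("scene");h=cv2.cvtColor(c["frame"],cv2.COLOR_RGB2HSV)
cv2.imwrite("pics/s10.png",cv2.resize(np.ascontiguousarray(c["frame"][140:260,200:360,::-1]),None,fx=5,fy=5,interpolation=cv2.INTER_CUBIC))
```

```text
t 26.80 tcp [0.4496 0.0868 0.1441] rot [-180.     0.2   -4.5] jig [-0.0852 -0.0053] F [1.3 0.4 0.9] w 0.0393 q7 -103
```

Run:
```python
from h import *
c=camera("top");f=c["frame"].astype(np.float32)
for x in (.005,.035,.05):
    print(x,[(round(y*1000),cv2.getRectSubPix(f,(1,1),tuple(map(float,px(c,(*(M+x*EX+y*EY),.022)))))[0,0].astype(int).tolist()) for y in np.arange(-.033,.012,.004)])
```

```text
0.005 [(-33, [60, 59, 61]), (-29, [61, 60, 62]), (-25, [59, 59, 62]), (-21, [53, 56, 59]), (-17, [157, 110, 80]), (-13, [253, 202, 123]), (-9, [246, 203, 124]), (-5, [247, 192, 118]), (-1, [217, 146, 91]), (3, [164, 120, 85]), (7, [253, 247, 184]), (11, [247, 242, 188])]
0.035 [(-33, [60, 60, 62]), (-29, [59, 59, 61]), (-25, [59, 60, 61]), (-21, [55, 56, 61]), (-17, [152, 106, 78]), (-13, [252, 203, 124]), (-9, [246, 205, 125]), (-5, [247, 194, 118]), (-1, [213, 147, 91]), (3, [154, 114, 83]), (7, [252, 238, 174]), (11, [247, 238, 179])]
0.05 [(-33, [60, 60, 62]), (-29, [60, 60, 62]), (-25, [60, 59, 62]), (-21, [54, 56, 60]), (-17, [173, 123, 86]), (-13, [250, 204, 124]), (-9, [246, 204, 123]), (-5, [248, 197, 120]), (-1, [190, 130, 82]), (3, [114, 87, 67]), (7, [254, 239, 171]), (11, [247, 239, 180])]
```

The arm lies straight across the mouth, from -17 to -1 mm at every x I sampled. The board's tail edge is just inside it at about +4 mm.

```bash
python3 -c "
from cell import *
print(close_job())"
```

```text
the job is handed in; nothing more can be done
None
```

The blank is fully home against the V stop and the latch arm is shut straight across the mouth behind it; I handed the job in at about 27 s, with the bystanders never touched.

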